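Register a nameplate blank in the marking jig and punch its hole mark

TASK

The aluminium nameplate blank lies loose and askew on the bed of the marking jig. Push it fully home so that it sits square against both stops, its long edge along the far fence and its end against the end stop below the punch; only then press the punch's black plunger head all the way down to its stop and let it spring back up. Leave the plate home and flat, and leave the mug and the stapler beside the jig where they are.

Things in the scene. Friction and masses are not known exactly. Their poses are not given: they have to be found in the camera images.
- jig: Marking jig, fixed: plywood bed board with two dark steel stop bars and a grey punch post. Origin at desk height; x points away from the robot at yaw 0 (to the far fence), y left along that fence, z up. In this frame, mm: bed x -100..80, y -165..150, top z 10. Post x 14..50, y 123..147, top z 62; its nose, same x, reaches over the bed to y 81, z 38..62. Plunger axis at x 32, y 94.
- far_fence (a point): Middle of the upper edge of the far fence's face, the bar the plate's long edge goes against. In the jig's frame, mm: face at x 62, y -136..100, bar 12 thick, top z 24 (14 above the bed).
- end_stop (a point): Middle of the upper edge of the end stop's face, the bar the plate's left end goes against. In the jig's frame, mm: face at y 110, x -26..52, bar 12 thick, top z 24 (14 above the bed).
- home (a point): Point on the bed top where the centre of the plate's underside comes to lie when the plate touches both stops; axes as the jig's (at x 32, y 20, z 10 mm in the jig's frame).
- plate: Nameplate blank, loose: aluminium bar 60 (its x) x 180 (its y, long axis) x 12 mm thick with a white paper rectangle on its face, about 0.3 kg. Origin at the centre of its underside, z up. At the start it lies flat on the bed, short of both stops and turned by up to 0.18 rad. Both ends are alike.
- plunger (a joint): Travel of the spring plunger, m: 0 up at rest, 0.012 pressed fully down to its stop. Spring about 3 N at the start and 8 N at the stop.
- plunger_top (a point): Centre of the top of the black mushroom plunger head (34 mm diameter), 92 mm above the desk at rest; moves with the plunger.
- mug: Orange mug, the one nearer the jig, 81 x 113 x 101 mm high, to the left of the jig, origin at the centre of its underside. Bystander.
- stapler: Stapler, 137 x 34 x 46 mm high, behind the far fence, origin at the centre of its underside. Bystander.

How it is judged:
On the way, in this order (a step that is already met when the one before it is completed fails the run):
1. the plate lies flat and home against both stops (within 2 mm and 0.02 rad) with the plunger still up (x of plate in the frame of home between -0.002 and 0.002 m and y of plate in the frame of home between -0.002 and 0.002 m and z of plate in the frame of home below 0.003 m and angle between the y axis of plate and the y axis of home, either way round below 0.02 rad and angle between plate's own z axis and vertical below 0.03 rad and value of joint plunger below 0.002 m), for 0.2 s.
2. the plunger is pressed down to its stop (at least 10.5 mm of 12) with the plate home (x of plate in the frame of home between -0.002 and 0.002 m and y of plate in the frame of home between -0.002 and 0.002 m and z of plate in the frame of home below 0.003 m and angle between the y axis of plate and the y axis of home, either way round below 0.02 rad and angle between plate's own z axis and vertical below 0.03 rad and value of joint plunger above 0.0105 m), for 0.1 s.
At the end, for the whole second after the job is handed in: The plate lies flat on the bed against both stops (its centre within 2 mm of home each way, square within 0.02 rad), at rest, and the plunger has sprung back up (less than 2 mm down) (all of step 1 and linear speed of plate below 0.01 m/s); the robot touches nothing.
It fails at once if the plunger is pressed more than 5 mm while the plate is not home (value of joint plunger above 0.005 m and not (x of plate in the frame of home between -0.002 and 0.002 m and y of plate in the frame of home between -0.002 and 0.002 m and z of plate in the frame of home below 0.003 m and angle between the y axis of plate and the y axis of home, either way round below 0.02 rad and angle between plate's own z axis and vertical below 0.03 rad)).
It fails at once if the mug is moved by more than 30 mm (distance of mug from where it was at the start of the episode above 0.03 m).
It fails at once if the stapler is moved by more than 30 mm (distance of stapler from where it was at the start of the episode above 0.03 m).
It fails at once if the mug is tipped over (angle between mug's own z axis and vertical above 0.5 rad).
It also fails if it takes over 51 s, if anything falls off the work surface, if the arm or the gripper's body presses on something with over 40 N, if the wrist force passes 120 N, or if a joint passes its speed limit or range.

ROBOT

A 6-joint arm with a two-finger parallel gripper is mounted at the origin on a cart in front of the work surface, level with it; the furniture and walls round the work are solid. World frame = base frame: x ahead of the robot, y to its left, z up, the work surface at z = 0. Lengths are in m, angles in rad, forces in N, time in s.
With the tool pointing down it reaches from about 0.35 to 0.975 m from the base axis. Payload 4.9 kg.
Tool frame: the origin (TCP) lies midway between the tips of the shut fingers; the grasp point (between the pads) lies ctrl.grip_point_offset behind it (ctrl.grip_point_offset is the distance from the TCP to the grasp point, in m); x points along the fingers, y is the direction in which the jaws open and shut, and the axes are right-handed (so a half turn about x gives the same grasp; the last joint's range is limited). The gripper opens to 85 mm and grips with 20 to 120 N. Pads are 22 mm wide; open, the fingers measure 114 mm over their backs; the gripper's body (76 mm by 85 mm) begins 54 mm behind the grasp point. The pads swing forward as they close: fully open they stand 13 mm farther back than shut.
Start: joints at [-1.22, 0.053, 1.613, -0, 1.476, -0.119], TCP at [0.283, -0.557, 0.231] pointing down, gripper open.
Joint ranges: [-3.01, 3.01], [-1.01, 2.22], [0.06, 2.58], [-1.02, 4.17], [0.09, 2.62], [-3.14, 3.14]. Speed limits (rad/s): [2.57, 2.57, 3.14, 3.14, 3.14, 3.14].

INTERFACE

Orientations are given as a rotation vector (axis times angle).
In Python, from station import ctrl gives the robot as it stands. The module is installed in compiled form; this text tells all that it offers.
- The arm moves only by the tool drive_tool, never from a script. Its argument "commands" is text: rows parted by semicolons, each of 5 numbers parted by spaces: the closure, from -1 (fully open) to 1 (shut), so that 0 is half open, then the shift along the tool's x, y, z in units of 40 mm (1.0 is 40 mm), then the turn about the tool's x in units of 5 degrees (1.0 is 5 degrees). A call has 1 to 8 rows; each row is the pose to reach, as a shift and turn from the pose commanded when the call began, along the tool's axes at that moment; what a row does not reach only later rows make up. A row lasts 1/12 s, in which the tool goes at most 41.7 mm and 7.16 degrees, less where a joint would pass 70% of its speed; a pose out of reach is approached as far as the arm can. A call with a gripper value outside its range is refused whole. The fingers move at their own pace and stop on an object; "newtons" is the grip in N (left out, the last holds). Time passes only in rows, so rows that repeat a pose let the fingers close. It gives the time, the measured TCP pose, the force and the opening at its end, in the units of the state.
- ctrl.get_obs(): the state, without advancing time (a new reading comes with each control period).
- ctrl.get_image(name): name is "scene" or "top" or "wrist"; returns (picture, depth): 400x640x3 uint8, blue, green, red; 400x640 float32, m along the optical axis (not along the pixel's ray), 0 where there is no reading.
- ctrl.camera_info(name): a dict with "K" (3x3 intrinsics, pixels), "T" (4x4, takes a point from camera to world coordinates). Camera axes: x right, y down, z forward; pixel columns grow to the right and rows downward; lengths in m; the calibration is good to about 2 mm. A picture is of the moment at which its call begins: read the wrist's pose just before it. camera_info takes no time and is no camera call; for the wrist camera it gives the pose at the moment of the call.
- ctrl.finish_job(): hands the job in, once; it reports no verdict.
The state is a dict: "t": time; "q": joint angles; "dq": joint speeds; "effort": joint torques, N m; "tool_pos": TCP position; "tool_rot": TCP orientation; "contact_force": force on the tool from outside, world axes, zero at the start; "wrist_torque": the same for the moment, N m; "opening": finger opening in m.
Only numpy, scipy, OpenCV 4.12 (cv2) and the standard library are available. Lean on these libraries where they do the work, as an engineer would, in place of code of your own. Each camera call takes 0.05 s, during which the arm holds its last target.

## Working session

There is one attempt and no reset: what is moved stays moved. The work goes in short steps, Python scripts to look and compute and a tool call to move; the robot and the scene stay as the last step left them, time stands still between calls to the robot, and variables do not carry over. Pictures are saved under pics/ and viewed, and the job is handed in when it is done.

Besides the shell and the picture viewer there is one more tool, called after "Emit:" as name(argument=value, ...) on one line, values as JSON. drive_tool: Moves the arm, as the interface text tells. Its arguments: {"type":"object","properties":{"commands":{"type":"string"},"newtons":{"type":"number"}},"required":["commands"]}

```bash
mkdir -p pics; cat > h.py <<'E'
import numpy as np, cv2
from station import ctrl
from scipy.spatial.transform import Rotation as R
def cap(n,f):
    im,d=ctrl.get_image(n); im=np.array(im); cv2.imwrite('pics/'+f+'.png',im); np.save('pics/'+f+'.npy',d); i=ctrl.camera_info(n); np.savez('pics/'+f+'_c.npz',K=i['K'],T=i['T']); return im,d
def ray(f,u,v,z):
    c=np.load('pics/'+f+'_c.npz'); K,T=c['K'],c['T']
    r=T[:3,:3]@np.linalg.inv(K)@np.array([u,v,1.]); o=T[:3,3]; return o+r*(z-o[2])/r[2]
def dep(f,u,v):
    c=np.load('pics/'+f+'_c.npz'); K,T=c['K'],c['T']; d=np.load('pics/'+f+'.npy')[int(v),int(u)]
    return T[:3,:3]@(np.linalg.inv(K)@np.array([u,v,1.])*d)+T[:3,3]
def proj(f,p):
    c=np.load('pics/'+f+'_c.npz'); K,T=c['K'],c['T']; q=K@(T[:3,:3].T@(np.array(p)-T[:3,3])); return q[:2]/q[2]
E
python3 - <<'E'
from h import *
cap('top','t0');cap('scene','s0')
o=ctrl.get_obs();print(o['tool_pos'],o['tool_rot'],o['t'],R.from_rotvec(o['tool_rot']).as_matrix().round(3), ctrl.grip_point_offset,ctrl.camera_info('top'))
E
```

```text
[ 0.28275038 -0.55674565  0.23017075] [ 1.96024729  0.47106664 -1.96070463] 0.1 [[-0.001  0.453 -0.892]
 [ 0.002 -0.892 -0.453]
 [-1.    -0.002 -0.   ]] 0.0187 {'K': array([[461.17721029,   0.        , 314.37304452],
       [  0.        , 461.17721029, 201.82783566],
       [  0.        ,   0.        ,   1.        ]]), 'T': array([[ 0.0285545 , -0.9973122 ,  0.06747598,  0.51462556],
       [-0.99949275, -0.02753418,  0.01600332, -0.07400985],
       [-0.01410241, -0.06789872, -0.99759254,  0.9357921 ],
       [ 0.        ,  0.        ,  0.        ,  1.        ]])}
```

View pics/t0.png

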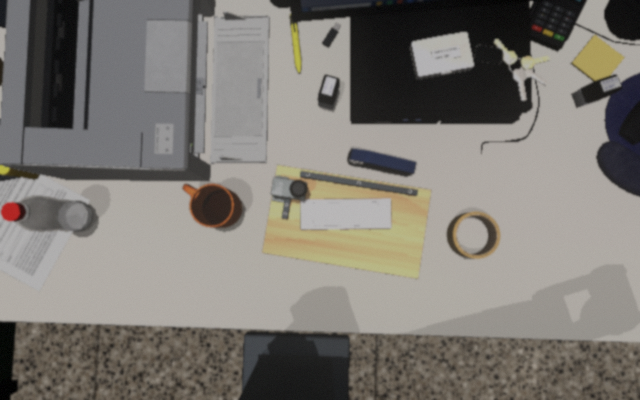

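View pics/s0.png

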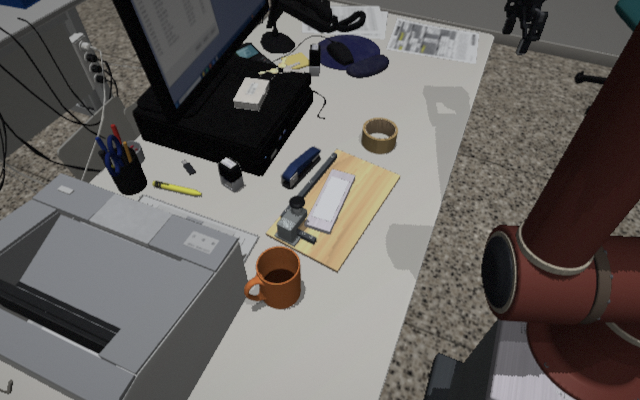

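```bash
python3 - <<'E'
import cv2
im=cv2.imread('pics/t0.png')[140:290,240:450]
cv2.imwrite('pics/t0c.png',cv2.resize(im,None,fx=3.8,fy=3.8,interpolation=cv2.INTER_CUBIC))
E
```

```text
(no output)
```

View pics/t0c.png

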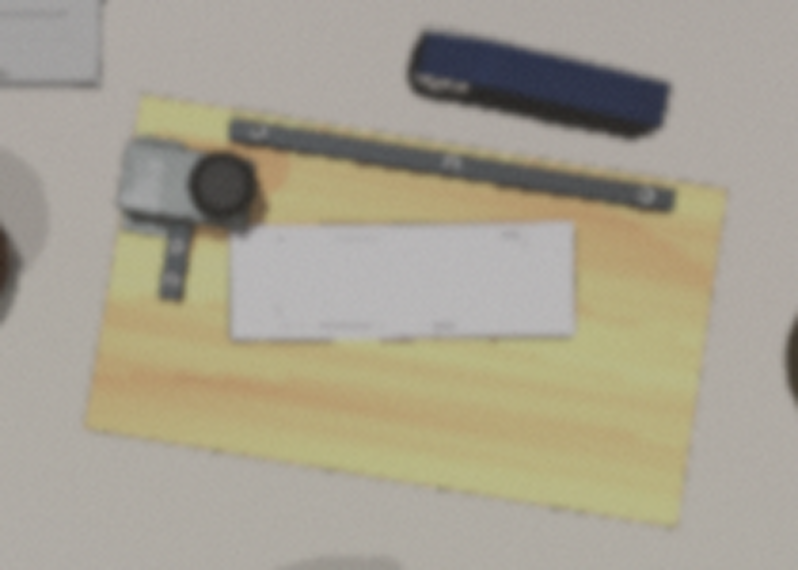

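```bash
cat > fit.py <<'E'
from h import *
def px(a): return [240+a[0]/3.8,140+a[1]/3.8]
W=np.array([ray('t0',*px(p),.010)[:2] for p in [(140,95),(728,188),(676,527),(86,430)]])
J=np.array([[.08,.15],[.08,-.165],[-.1,-.165],[-.1,.15]])
def rigid(J,W):
    a,b=J-J.mean(0),W-W.mean(0)
    th=np.arctan2((a[:,0]*b[:,1]-a[:,1]*b[:,0]).sum(),(a*b).sum())
    Rm=np.array([[np.cos(th),-np.sin(th)],[np.sin(th),np.cos(th)]]); t=W.mean(0)-Rm@J.mean(0)
    return th,Rm,t,(W-(J@Rm.T+t))
th,Rm,t,res=rigid(J,W); print('jig yaw',th,t,'\n',(res*1000).round(1))
P=np.array([ray('t0',*px(p),.022)[:2] for p in [(230,228),(576,222),(574,335),(231,341)]])
print(((P-t)@Rm*1000).round(1))
pj=np.array([[.03,.09],[.03,-.09],[-.03,-.09],[-.03,.09]])
th2,_,t2,r2=rigid(pj,P); print('plate',th2,th2-th,t2,((t2-t)@Rm*1000).round(1),(r2*1000).round(1))
k=ray('t0',*px((222,185)),.092)[:2];print('plunger',k,((k-t)@Rm*1000).round(1))
for n,p in [('fence l',(232,122)),('fence r',(674,190))]: 
    k=ray('t0',*px(p),.024)[:2];print(n,((k-t)@Rm*1000).round(1))
np.savez('jig.npz',th=th,R=Rm,t=t)
E
python3 fit.py
```

```text
jig yaw -0.1319168908988467 [ 0.55094686 -0.11944698] 
 [[-0.1  0.3]
 [ 0.1 -0.3]
 [ 0.1  1.1]
 [-0.  -1. ]]
[[ 16.6  90.7]
 [ 48.4 -87.1]
 [-10.  -94.8]
 [-41.6  80.6]]
plate 0.04285860280539154 0.17477549370423823 [ 0.55390873 -0.1225307 ] [ 3.3 -2.7] [[-0.7 -0.4]
 [-0.3 -1. ]
 [ 0.7  1.6]
 [ 0.3 -0.2]]
plunger [ 0.59510015 -0.03046215] [32.1 94. ]
fence l [71.6 98.5]
fence r [  72.8 -134.6]
```

```bash
cat >> h.py <<'E'
def J():
    z=np.load('jig.npz'); return float(z['th']),z['R'],z['t']
def go(x,y,z,turn=None):
    "jig mm -> units; turn: tool y angle relative to -jig y (rad)"
    th,Rm,t=J(); o=ctrl.get_obs(); M=R.from_rotvec(o['tool_rot']).as_matrix()
    w=np.r_[Rm@np.array([x,y])/1000+t,z/1000]; s=M.T@(w-o['tool_pos'])/.04
    cur=np.arctan2(M[1,1],M[0,1]); des=th-np.pi/2+(turn or 0)
    a=-(des-cur+np.pi)%(2*np.pi)-np.pi if False else -((des-cur+np.pi)%(2*np.pi)-np.pi)
    print('shift',s.round(3),'turn',round(np.degrees(a)/5,3)); st()
def st():
    th,Rm,t=J(); o=ctrl.get_obs(); p=o['tool_pos']
    print('t',o['t'],'jig',(Rm.T@(p[:2]-t)*1000).round(1),'z',(p[2]*1000).round(1),'Fjig',(Rm.T@o['contact_force'][:2]).round(1),o['contact_force'][2].round(1),'open',o['opening'])
E
python3 -c "
from h import *
go(-65,0,100)"
```

```text
shift [ 3.271 -7.626 -9.587] turn 6.895
t 0.1 jig [-208.3 -468.8] z 230.2 Fjig [-0.3 -0.3] -0.3 open 0.0854122812139564
```

Emit:
drive_tool(commands="-1 1 -7.62 -9.58 6.9;-1 1 -7.62 -9.58 6.9;-1 1 -7.62 -9.58 6.9;-1 1 -7.62 -9.58 6.9;-1 1 -7.62 -9.58 6.9;-1 1 -7.62 -9.58 6.9;-1 1 -7.62 -9.58 6.9;-1 1 -7.62 -9.58 6.9")

```text
t: 0.77
tool_pos: [0.4208, -0.2541, 0.2037]
tool_rot: [-2.152, 0.143, 2.153]
contact_force: [0.3, 0.9, 0.9]
opening: 0.0853
```

```bash
python3 -c "
from h import *
go(-65,0,60)"
```

```text
shift [ 3.593 -3.766 -1.155] turn -0.01
t 0.7667 jig [-111.3 -150.6] z 203.7 Fjig [0.2 0.9] 0.9 open 0.08531239801282756
```

Emit:
drive_tool(commands="-1 3.4 -3.76 -1.16 0;-1 3.4 -3.76 -1.16 0;-1 3.4 -3.76 -1.16 0;-1 3.4 -3.76 -1.16 0;-1 3.4 -3.76 -1.16 0;-1 3.4 -3.76 -1.16 0;-1 3.4 -3.76 -1.16 0")

```text
t: 1.35
tool_pos: [0.4849, -0.1112, 0.0656]
tool_rot: [-2.148, 0.138, 2.16]
contact_force: [0.4, -0.1, 0.1]
opening: 0.0857
```

```bash
python3 -c "
from h import *
go(-70,0,3)
cap('wrist','w1');cap('scene','s1')"
```

```text
shift [ 1.564 -0.011  0.076] turn 0.032
t 1.35 jig [-66.6  -0.5] z 65.6 Fjig [ 0.4 -0. ] 0.1 open 0.08572141540764903
```

View pics/w1.png

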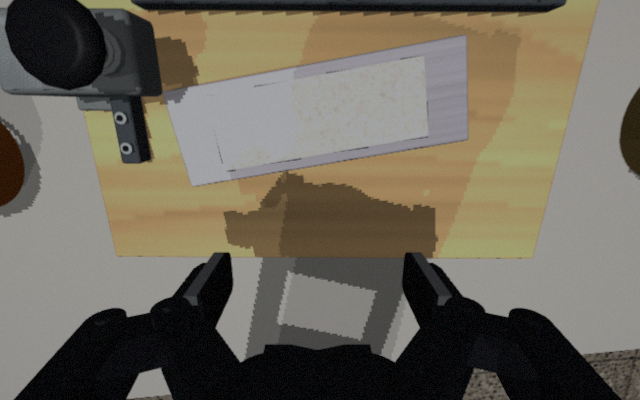

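View pics/s1.png

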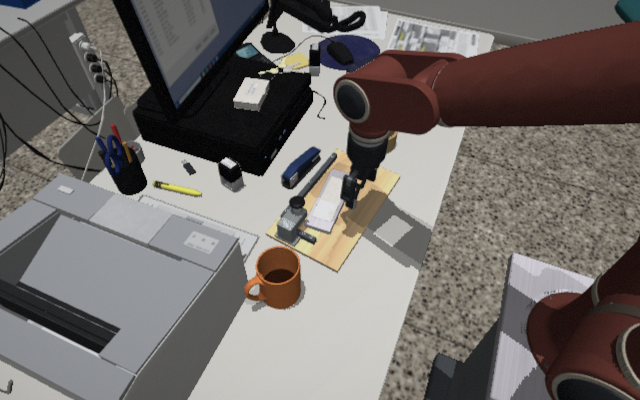

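Emit:
drive_tool(commands="-1 0.8 0 0 0;-1 1.4 0 0 0;-1 1.57 0 0 0;-1 1.57 0 0 0;-1 1.57 0 0 0")

```text
t: 1.87
tool_pos: [0.4872, -0.1144, 0.0068]
tool_rot: [-2.154, 0.145, 2.151]
contact_force: [-0.2, -0.5, 0.6]
opening: 0.0858
```

```bash
python3 -c "
from h import *
st()
cap('wrist','w2');cap('scene','s2')
cv2.imwrite('pics/s2c.png',cv2.resize(cv2.imread('pics/s2.png')[120:280,250:450],None,fx=4,fy=3.7,interpolation=2))"
```

```text
t 1.8667 jig [-63.8  -3.3] z 6.8 Fjig [-0.2 -0.6] 0.6 open 0.08579394964604008
```

View pics/w2.png

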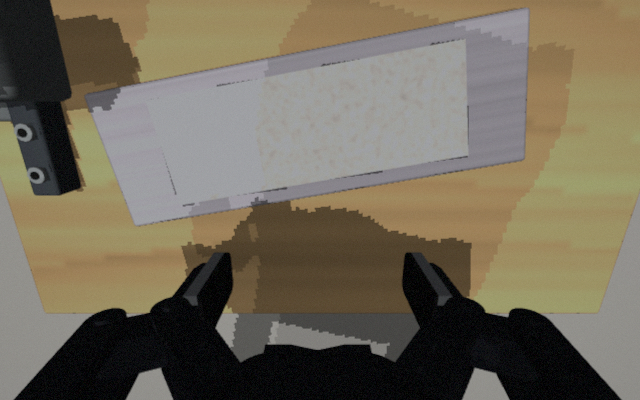

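View pics/s2c.png

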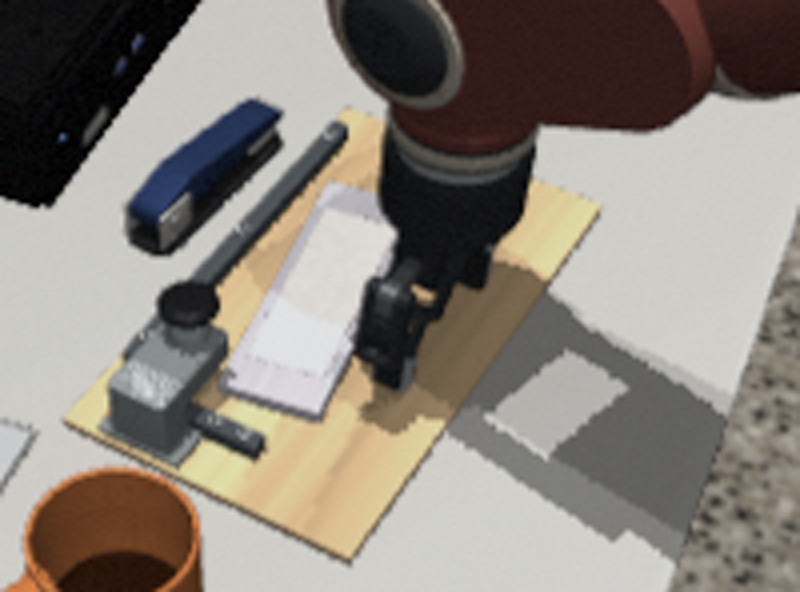

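Emit:
drive_tool(commands="-1 0.08 0 0 0;-1 0.1 0 0 0;-1 0.1 0 0 0")

```text
t: 2.22
tool_pos: [0.4868, -0.1134, 0.0019]
tool_rot: [-2.154, 0.143, 2.152]
contact_force: [0.1, -0.3, 0.1]
opening: 0.0851
```

```bash
python3 -c "
from h import *
st()"
```

```text
t 2.2167 jig [-64.4  -2.4] z 1.9 Fjig [ 0.2 -0.3] 0.1 open 0.08508038813412132
```

Emit:
drive_tool(commands="-1 0 0 -0.2 0;-1 0 0 -0.35 0;-1 0 0 -0.5 0;-1 0 0 -0.6 0;-1 0 0 -0.7 0;-1 0 0 -0.8 0;-1 0 0 -0.8 0")

```text
t: 2.8
tool_pos: [0.5191, -0.1176, 0.0015]
tool_rot: [-2.154, 0.143, 2.152]
contact_force: [0.1, -0.2, 1.3]
opening: 0.0848
```

```bash
python3 -c "
from h import *
st()
cap('wrist','w3')"
```

```text
t 2.8 jig [-31.8  -2.4] z 1.5 Fjig [ 0.2 -0.2] 1.3 open 0.0848490802831191
```

View pics/w3.png

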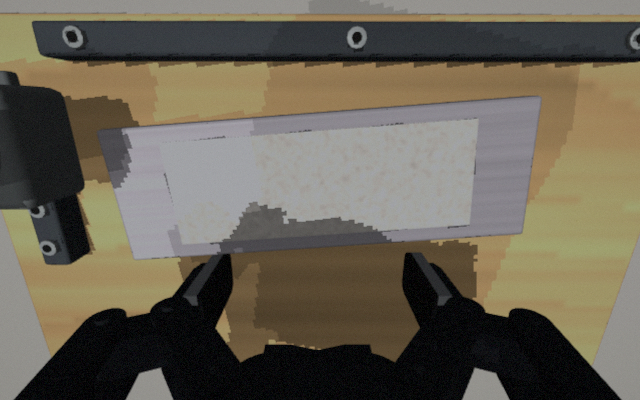

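Emit:
drive_tool(commands="-1 0 0 -0.1 0;-1 0 0 -0.2 0;-1 0 0 -0.3 0;-1 0 0 -0.4 0;-1 0 0 -0.4 0")

```text
t: 3.27
tool_pos: [0.5351, -0.1199, 0.0017]
tool_rot: [-2.154, 0.143, 2.152]
contact_force: [0.2, 0.4, 0.1]
opening: 0.0855
```

```bash
python3 -c "
from h import *
st()
cap('wrist','w4')"
```

```text
t 3.2667 jig [-15.6  -2.6] z 1.7 Fjig [0.1 0.4] 0.1 open 0.08547860114492681
```

View pics/w4.png

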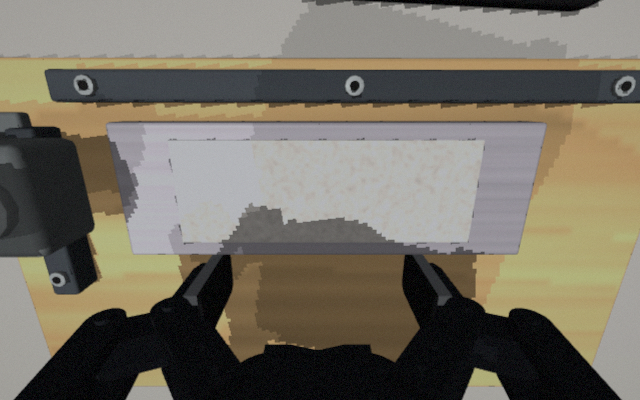

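Emit:
drive_tool(commands="-1 0 0 -0.07 0;-1 0 0 -0.14 0;-1 0 0 -0.21 0;-1 0 0 -0.21 0")

```text
t: 3.65
tool_pos: [0.5427, -0.1207, 0.0015]
tool_rot: [-2.153, 0.143, 2.153]
contact_force: [-2.9, 0.5, 2.0]
opening: 0.0854
```

```bash
python3 -c "
from h import *
st()
cap('wrist','w5')
st()"
```

```text
t 3.65 jig [-8.  -2.3] z 1.5 Fjig [-2.9  0.1] 2.0 open 0.08542131370782471
t 3.7 jig [-8.  -2.3] z 1.5 Fjig [-2.7  0.6] 1.7 open 0.08528701516826259
```

View pics/w5.png

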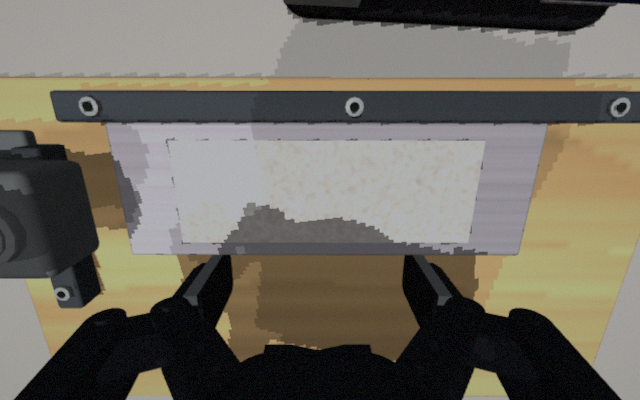

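Emit:
drive_tool(commands="-1 0 0 -0.05 0;-1 0 0 -0.07 0;-1 0 0 -0.07 0")

```text
t: 3.95
tool_pos: [0.5427, -0.1207, 0.0013]
tool_rot: [-2.145, 0.142, 2.16]
contact_force: [-12.1, 1.2, 10.9]
opening: 0.0853
```

Emit:
drive_tool(commands="-1 0 0 0.3 0;-1 0 0 0.8 0;-1 0 0 0.8 0;-1 -1.4 0 0.8 0;-1 -2.4 0 0.8 0;-1 -2.4 0 0.8 0")

```text
t: 4.45
tool_pos: [0.5179, -0.1183, 0.1042]
tool_rot: [-2.167, 0.146, 2.142]
contact_force: [1.6, -0.2, 1.9]
opening: 0.0854
```

```bash
python3 -c "
from h import *
go(32,-100,90)
cap('top','t6')
cv2.imwrite('pics/t6c.png',cv2.resize(cv2.imread('pics/t6.png')[140:290,240:450],None,fx=3.8,fy=3.8,interpolation=2))
cap('wrist','w6')"
```

```text
shift [ 0.38   2.417 -1.619] turn -0.005
t 4.45 jig [-32.9  -3.3] z 104.2 Fjig [1.6 0.1] 1.9 open 0.08537745682242857
```

View pics/w6.png

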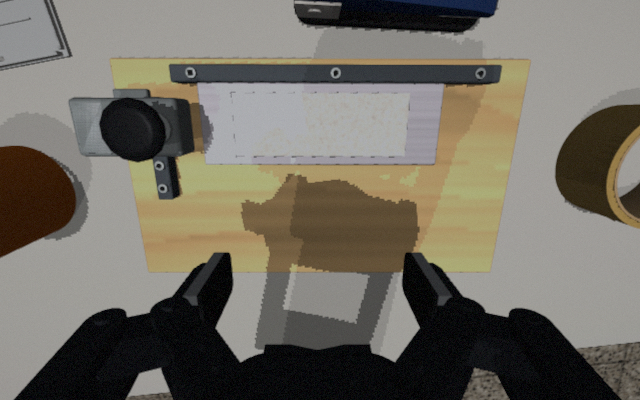

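```bash
python3 -c "
from h import *
go(32,-130,70)
for p in [(442,83),(435,164),(205,163)]:
  w=ray('w6',*p,.022)[:2]; th,Rm,t=J(); print((Rm.T@(w-t)*1000).round(1))"
```

```text
shift [ 0.84   3.167 -1.623] turn -0.004
t 4.55 jig [-33.2  -3.2] z 102.6 Fjig [-0.1  0.5] 0.0 open 0.08547275594053204
[ 61.7 -93.2]
[  3.1 -95. ]
[ 4.1 83.2]
```

Emit:
drive_tool(commands="1 0 0.8 -0.4 0;1 0 1.6 -0.8 0;1 0.3 2.4 -1.2 0;1 0.6 3.17 -1.62 0;1 0.6 3.17 -1.62 0;1 0.6 3.17 -1.62 0", newtons=40)

```text
t: 5.05
tool_pos: [0.5601, -0.2519, 0.0702]
tool_rot: [-2.147, 0.143, 2.155]
contact_force: [0.2, 0.8, -1.0]
opening: 0.0123
```

```bash
python3 -c "
from h import *
go(32,-130,15)
cap('wrist','w7')"
```

```text
shift [ 1.381e+00  1.000e-03 -1.430e-01] turn -0.031
t 5.05 jig [  26.5 -130. ] z 70.2 Fjig [0.1 0.8] -1.0 open 0.01234430452170775
```

View pics/w7.png

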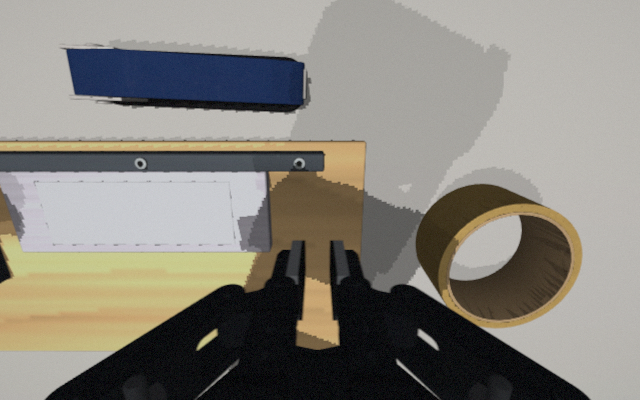

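Emit:
drive_tool(commands="1 0.6 0 0 0;1 1.1 0 0 0;1 1.38 0 0 0;1 1.38 0 0 0;1 1.38 0 0 0")

```text
t: 5.52
tool_pos: [0.5606, -0.25, 0.0179]
tool_rot: [-2.152, 0.141, 2.154]
contact_force: [0.2, 0.2, -0.1]
opening: -0.0005
```

```bash
python3 -c "
from h import *
go(32,-100,14)
cap('wrist','w8')"
```

```text
shift [ 0.097 -0.703 -0.133] turn 0.007
t 5.5167 jig [  26.7 -128.1] z 17.9 Fjig [0.2 0.3] -0.1 open -0.0005023413687157036
```

View pics/w8.png

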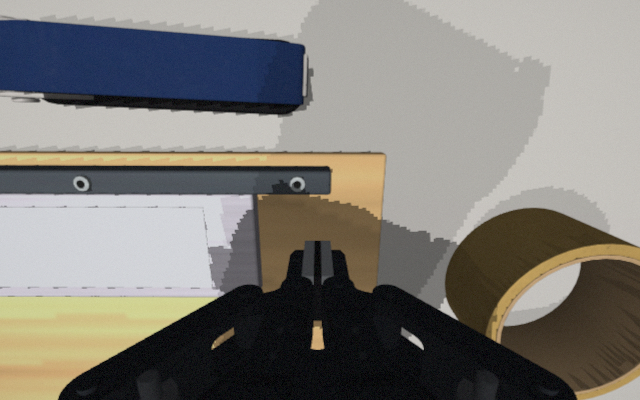

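Emit:
drive_tool(commands="1 0.1 -0.1 -0.13 0;1 0.1 -0.25 -0.13 0;1 0.1 -0.4 -0.13 0;1 0.1 -0.5 -0.13 0;1 0.1 -0.6 -0.13 0;1 0.1 -0.7 -0.13 0;1 0.1 -0.7 -0.13 0")

```text
t: 6.15
tool_pos: [0.5702, -0.2235, 0.0147]
tool_rot: [-2.154, 0.142, 2.153]
contact_force: [0.2, 0.4, 0.6]
opening: -0.0
```

```bash
python3 -c "
from h import *
go(32,-85,14)
cap('wrist','w9')"
```

```text
shift [ 0.016 -0.39   0.019] turn 0.002
t 6.15 jig [  32.8 -100.6] z 14.7 Fjig [0.1 0.4] 0.6 open -3.593930111957189e-05
```

View pics/w9.png

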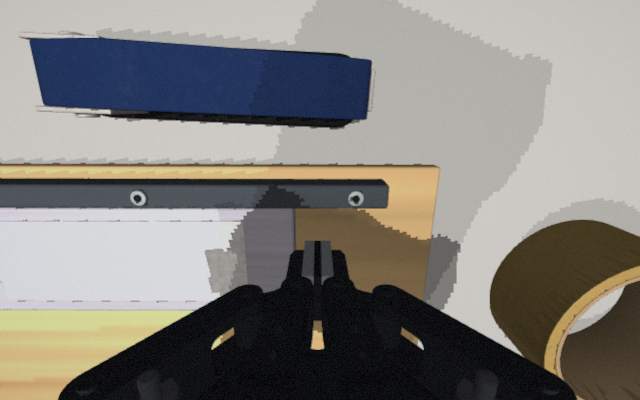

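Emit:
drive_tool(commands="1 0 -0.08 0 0;1 0 -0.16 0 0;1 0 -0.24 0 0;1 0 -0.32 0 0;1 0 -0.4 0 0;1 0 -0.4 0 0")

```text
t: 6.7
tool_pos: [0.5721, -0.2075, 0.0143]
tool_rot: [-2.153, 0.142, 2.153]
contact_force: [0.1, -0.9, 0.8]
opening: 0.0002
```

```bash
python3 -c "
from h import *
go(32,-80,14)
cap('wrist','w10')"
```

```text
shift [ 0.009 -0.114  0.014] turn -0.0
t 6.7 jig [ 32.6 -84.6] z 14.3 Fjig [ 0.2 -0.9] 0.8 open 0.0002010927392489878
```

View pics/w10.png

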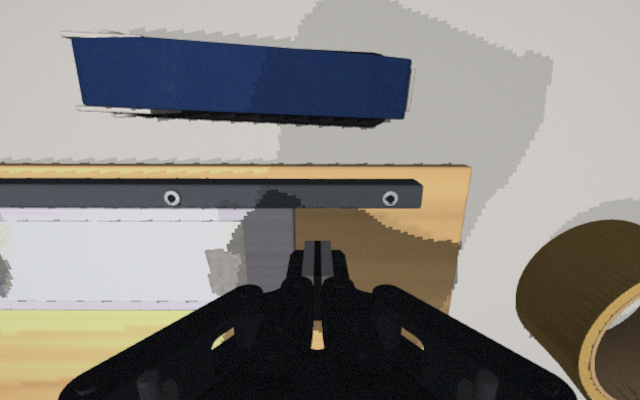

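Plate edge (px 295) stays beside the fingers: it is moving with them. Continue in small steps.

Emit:
drive_tool(commands="1 0 -0.06 0 0;1 0 -0.12 0 0;1 0 -0.12 0 0")

```text
t: 7.0
tool_pos: [0.5726, -0.2033, 0.0143]
tool_rot: [-2.153, 0.143, 2.153]
contact_force: [-0.5, -1.9, 1.1]
opening: -0.0
```

Emit:
drive_tool(commands="1 0 -0.05 0 0;1 0 -0.07 0 0;1 0 -0.07 0 0")

```text
t: 7.25
tool_pos: [0.5729, -0.2029, 0.0145]
tool_rot: [-2.156, 0.147, 2.155]
contact_force: [-1.1, -8.9, -0.6]
opening: -0.0002
```

```bash
python3 -c "
from h import *
st()"
```

```text
t 7.25 jig [ 32.7 -79.8] z 14.5 Fjig [ 0. -9.] -0.6 open -0.00016326728881530263
```

Emit:
drive_tool(commands="1 0 -0.04 0 0;1 0 -0.04 0 0")

```text
t: 7.42
tool_pos: [0.573, -0.2027, 0.0147]
tool_rot: [-2.157, 0.15, 2.156]
contact_force: [-2.3, -13.1, -0.4]
opening: -0.0
```

Emit:
drive_tool(commands="1 0 0.3 0 0;1 0 0.6 0 0;1 -1 0.6 0 0;1 -2 0.6 0 0;1 -2 0.6 0 0")

```text
t: 7.83
tool_pos: [0.5747, -0.2256, 0.1031]
tool_rot: [-2.168, 0.148, 2.141]
contact_force: [2.3, -1.1, 2.4]
opening: -0.0
```

```bash
python3 -c "
from h import *
go(-70,10,70)"
```

```text
shift [ 0.781 -2.802  2.7  ] turn -0.012
t 7.8333 jig [  37.5 -102.1] z 103.1 Fjig [ 2.4 -0.8] 2.4 open -1.5254349939221697e-05
```

Emit:
drive_tool(commands="-1 0 -0.9 0.9 0;-1 0 -1.9 1.8 0;-1 0 -2.8 2.7 0;-1 0 -2.8 2.7 0;-1 0 -2.8 2.7 0;-1 0 -2.8 2.7 0")

```text
t: 8.33
tool_pos: [0.4768, -0.0964, 0.0938]
tool_rot: [-2.153, 0.14, 2.154]
contact_force: [0.1, -0.5, -1.1]
opening: 0.0724
```

```bash
python3 -c "
from h import *
go(-50,10,2)
cap('wrist','w11');cap('top','t11')
im=cv2.imread('pics/w11.png')
th,Rm,t=J()
for P,c in [([(2,-70),(2,110),(62,110),(62,-70)],(0,0,255))]:
  q=np.array([proj('w11',np.r_[Rm@np.array(p)/1000+t,.022]) for p in P]); print(q.round(1))
cv2.imwrite('pics/w11c.png',cv2.resize(im[20:220,40:500],None,fx=1.7,fy=1.7,interpolation=2))"
```

```text
shift [ 2.295  0.08  -0.662] turn 0.014
t 8.3333 jig [-76.5  13.1] z 93.8 Fjig [ 0.2 -0.5] -1.1 open 0.07238080851862318
[[433.7 107.7]
 [178.3 107.7]
 [165.1  10.2]
 [444.7  10. ]]
```

View pics/w11.png

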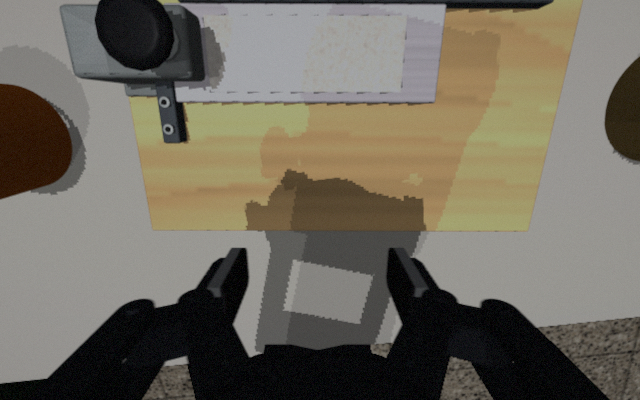

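View pics/w11c.png

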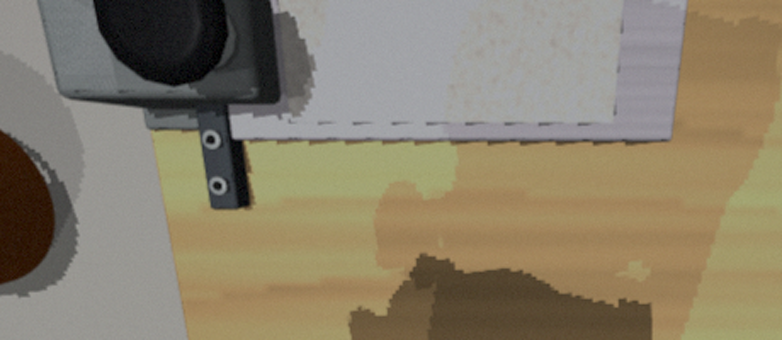

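Emit:
drive_tool(commands="-1 0.8 0 -0.6 0;-1 1.6 0 -0.6 0;-1 2.27 0 -0.6 0;-1 2.27 0 -0.6 0;-1 2.27 0 -0.6 0")

```text
t: 8.85
tool_pos: [0.5009, -0.1011, 0.0022]
tool_rot: [-2.148, 0.143, 2.156]
contact_force: [-0.3, 0.3, 1.1]
opening: 0.0856
```

```bash
python3 -c "
from h import *
go(-12,10,2)"
```

```text
shift [ 0.002  0.038 -1.001] turn -0.018
t 8.85 jig [-52.   11.6] z 2.2 Fjig [-0.3  0.2] 1.1 open 0.0856178391189166
```

Emit:
drive_tool(commands="-1 0 0 -0.25 0;-1 0 0 -0.5 0;-1 0 0 -0.75 0;-1 0 0 -0.95 0;-1 0 0 -1.05 0;-1 0 0 -1.1 0;-1 0 0 -1.15 0;-1 0 0 -1.15 0")

```text
t: 9.52
tool_pos: [0.5447, -0.1066, 0.0035]
tool_rot: [-2.144, 0.142, 2.162]
contact_force: [-12.0, 0.1, 9.6]
opening: 0.0852
```

```bash
python3 -c "
from h import *
st();cap('wrist','w12')"
```

```text
t 9.5167 jig [-7.9 11.9] z 3.5 Fjig [-11.9  -1.5] 9.6 open 0.08515961394535478
```

View pics/w12.png

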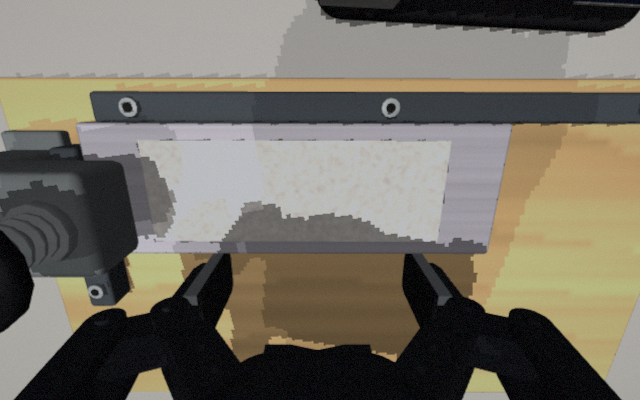

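Emit:
drive_tool(commands="-1 0 0 0.15 0;-1 0 0 0.5 0;-1 0 0 1.1 0;-1 -1 0 1.1 0;-1 -2 0 1.1 0;1 -2.5 0 1.1 0;1 -2.5 0 1.1 0")

```text
t: 10.15
tool_pos: [0.5076, -0.1023, 0.1103]
tool_rot: [-2.168, 0.146, 2.141]
contact_force: [0.9, -0.4, 1.0]
opening: 0.0636
```

```bash
python3 -c "
from h import *
th,Rm,t=J()
for p in [(510,125),(487,252)]:
  print(((ray('w12',*p,.022)[:2]-t)@Rm*1000).round(1))
go(32,94,125)
cap('wrist','w13');cap('top','t13')
cv2.imwrite('pics/t13c.png',cv2.resize(cv2.imread('pics/t13.png')[140:290,240:450],None,fx=3.8,fy=3.8,interpolation=2))
"
```

```text
[ 63.  -68.3]
[  4.3 -69.2]
shift [-0.349 -2.067 -1.934] turn -0.002
t 10.15 jig [-45.2  11.3] z 110.3 Fjig [ 0.9 -0.3] 1.0 open 0.06363550566636017
```

View pics/w13.png

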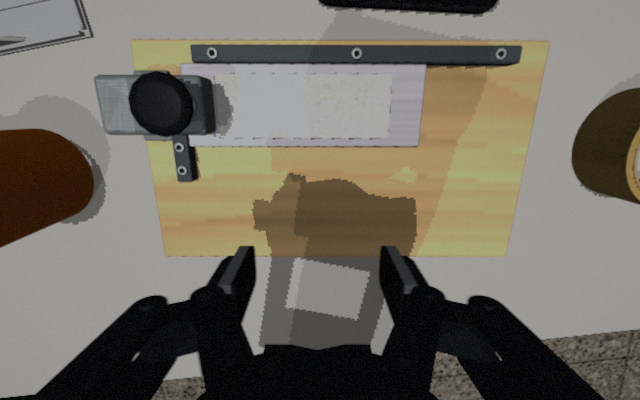

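View pics/t13c.png

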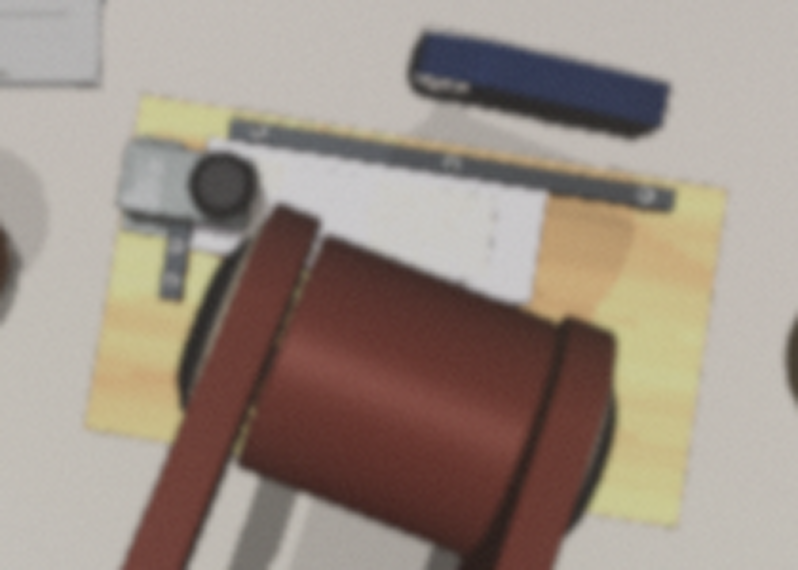

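Emit:
drive_tool(commands="1 -0.4 0 0 0;1 -0.7 -0.5 -0.5 0;1 -0.7 -1 -1 0;1 -0.7 -1.5 -1.5 0;1 -0.7 -2.07 -1.93 0;1 -0.7 -2.07 -1.93 0;1 -0.7 -2.07 -1.93 0")

```text
t: 10.83
tool_pos: [0.5903, -0.028, 0.1289]
tool_rot: [-2.149, 0.14, 2.158]
contact_force: [-0.9, -0.6, -0.5]
opening: -0.0002
```

```bash
python3 -c "
from h import *
go(32,94,95);cap('scene','s14');cap('wrist','w14')
cv2.imwrite('pics/s14c.png',cv2.resize(cv2.imread('pics/s14.png')[120:280,250:450],None,fx=4,fy=3.7,interpolation=2))
"
```

```text
shift [ 0.847  0.045 -0.13 ] turn 0.019
t 10.8333 jig [27.  95.8] z 128.9 Fjig [-0.8 -0.7] -0.5 open -0.0001830131583566097
```

View pics/s14c.png

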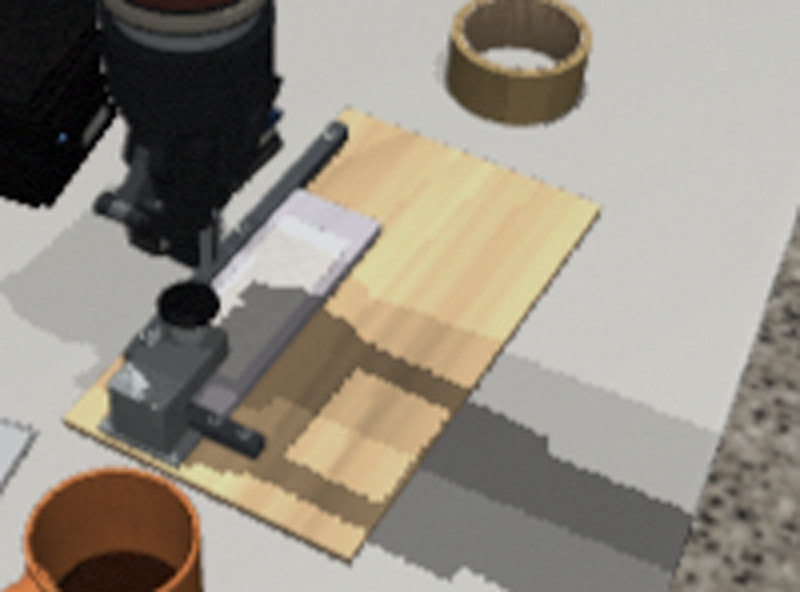

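View pics/w14.png

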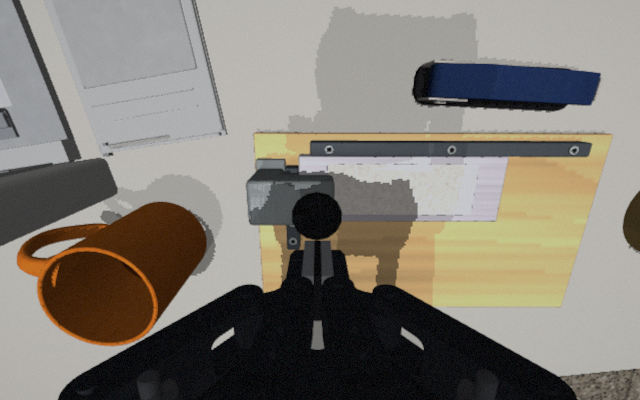

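Emit:
drive_tool(commands="1 0.2 0.04 -0.13 0;1 0.5 0.04 -0.13 0;1 0.8 0.04 -0.13 0;1 0.8 0.04 -0.13 0;1 0.8 0.04 -0.13 0")

```text
t: 11.35
tool_pos: [0.5943, -0.0315, 0.0973]
tool_rot: [-2.148, 0.143, 2.157]
contact_force: [-0.1, 1.0, 0.3]
opening: 0.0001
```

```bash
python3 -c "
from h import *
go(32,94,80)"
```

```text
shift [ 0.432 -0.027 -0.016] turn -0.012
t 11.35 jig [31.4 92.9] z 97.3 Fjig [-0.2  0.9] 0.3 open 8.181416694120073e-05
```

Emit:
drive_tool(commands="1 0.1 -0.02 0 0;1 0.2 -0.02 0 0;1 0.3 -0.02 0 0;1 0.4 -0.02 0 0;1 0.4 -0.02 0 0")

```text
t: 11.77
tool_pos: [0.5966, -0.0307, 0.084]
tool_rot: [-2.155, 0.143, 2.152]
contact_force: [-2.1, -0.2, 5.7]
opening: -0.0003
```

```bash
python3 -c "
from h import *
go(32,94,80)"
```

```text
shift [0.099 0.    0.039] turn -0.004
t 11.7667 jig [33.6 94. ] z 84.0 Fjig [-2.1 -0.5] 5.7 open -0.0002578201254914798
```

Spring felt (5.7 N at 8 mm). On to the stop.

Emit:
drive_tool(commands="1 0.08 0 0.03 0;1 0.16 0 0.03 0;1 0.2 0 0.03 0;1 0.2 0 0.03 0")

```text
t: 12.1
tool_pos: [0.5967, -0.0307, 0.08]
tool_rot: [-2.157, 0.143, 2.15]
contact_force: [-6.4, 0.4, 18.2]
opening: 0.0001
```

```bash
python3 -c "
from h import *
st()"
```

```text
t 12.1 jig [33.7 94. ] z 80.0 Fjig [-6.4 -0.4] 18.2 open 6.81877464305593e-05
```

Emit:
drive_tool(commands="1 0.04 0 0 0;1 0.04 0 0 0;1 0.04 0 0 0;1 0.04 0 0 0")

```text
t: 12.43
tool_pos: [0.5967, -0.0307, 0.0798]
tool_rot: [-2.157, 0.143, 2.15]
contact_force: [-9.8, 1.3, 25.3]
opening: 0.0001
```

Emit:
drive_tool(commands="1 -0.2 0 0 0;1 -0.5 0 0 0;1 -1 0 0 0;1 -1.5 0 0 0;1 -1.5 0.5 1 0;1 -1.5 1 2.2 0;1 -1.5 1 2.2 0;1 -1.5 1 2.2 0")

```text
t: 13.1
tool_pos: [0.4991, -0.0586, 0.1326]
tool_rot: [-2.149, 0.144, 2.155]
contact_force: [0.8, -0.2, 0.4]
opening: -0.0
```

```bash
python3 -c "
from h import *
st();cap('wrist','w15');cap('scene','s15')
cv2.imwrite('pics/s15c.png',cv2.resize(cv2.imread('pics/s15.png')[120:280,250:450],None,fx=4,fy=3.7,interpolation=2))
th,Rm,t=J()
print(np.array([proj('w15',np.r_[Rm@np.array(p)/1000+t,z]) for p,z in [((2,-70),.022),((62,-70),.022),((62,110),.022),((32,94),.092)]]).round(1))
"
```

```text
t 13.1 jig [-59.4  53.5] z 132.6 Fjig [ 0.8 -0.1] 0.4 open -3.95054467895309e-05
[[462.8 129.1]
 [474.   51. ]
 [245.4  51.6]
 [248.7  86.5]]
```

View pics/w15.png

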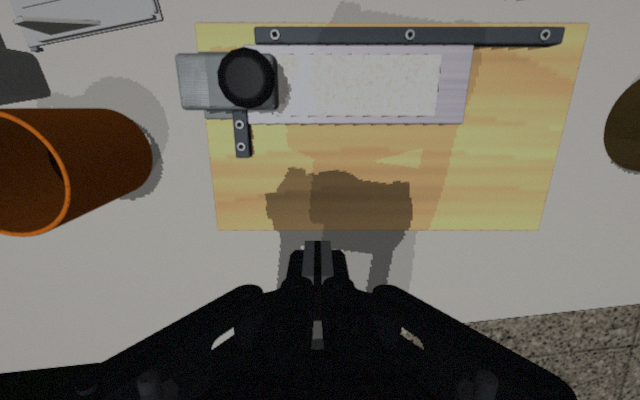

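View pics/s15c.png

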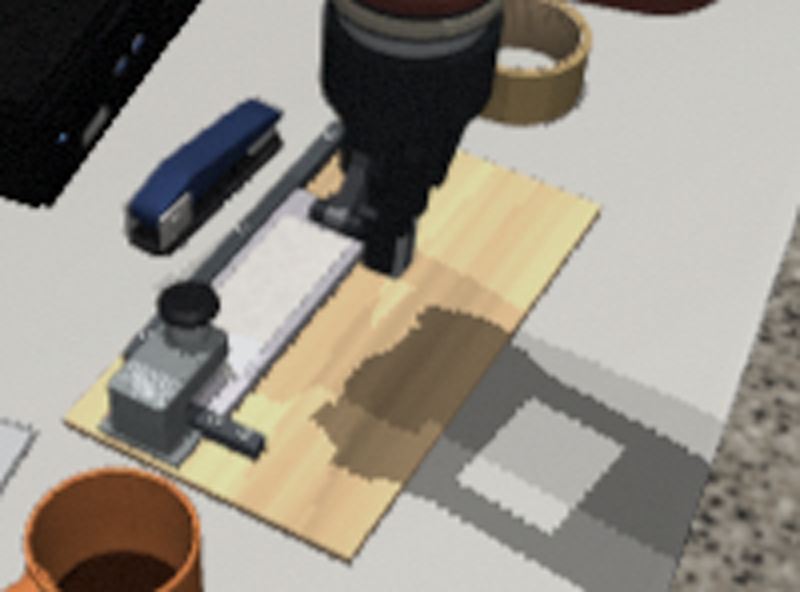

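```bash
python3 -c "
from h import *
ctrl.finish_job()"
```

```text
the job is handed in; nothing more can be done
```

I pushed the plate home against both stops, then pressed the plunger down to its stop and let it spring back. The job was handed in at about 13 s with the arm clear of everything.

- **Far fence:** I squared the plate with the two open fingers and pushed it in until it met the fence. The push stalled at jig x ≈ -8 mm at about 12 N. A second push after the end-stop move stalled at the same place.
- **End stop:** I pushed the right end with the shut fingers, and it stalled at about 13 N. The wrist image put that end at y ≈ -69 mm; home is -70.
- **Plunger:** the shut fingertips pressed it to z ≈ 80 mm (12 mm of travel), where the force rose to 25 N, and held it there about 0.5 s.
- **Final pictures:** the plate is flush with both bars and flat, and the plunger head is up. The stapler and mug look unmoved, judged by eye.

**One disagreement:** in the last wrist image the plate's edges sit about 5–6 pixels (3–4 mm) from where the calibration predicts. The plunger head is off by about 8 pixels the same way. I took it as a camera pose offset, because the stall positions and the visible contact with the bars agree that the plate is home.

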